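# Load and clamp the sample tray in the dock

## Robot

A 6-joint arm with a two-finger parallel gripper is mounted at the origin on a cart in front of the work surface, level with it; the furniture and walls round the work are solid. World frame = base frame: x ahead of the robot, y to its left, z up, the work surface at z = 0. Lengths are in m, angles in rad, forces in N, time in s.
With the tool pointing down it reaches from about 0.325 to 0.775 m from the base axis. Payload 9.3 kg.
Tool frame: the origin (TCP) lies midway between the tips of the shut fingers; the grasp point (between the pads) lies 19 mm behind it; z points along the fingers, y is the line along which they close (so a half turn about z gives the same grasp; the last joint's range is limited). The gripper opens to 85 mm and grips with 20 to 120 N. Pads are 22 mm wide; open, the fingers measure 114 mm over their backs; the gripper's body (76 mm by 85 mm) begins 54 mm behind the grasp point. The pads swing forward as they close: fully open they stand 13 mm farther back than shut.
Start: joints at [1.111, 0.259, 0.021, 1.334, 0, 1.418], TCP at [0.166, 0.524, 0.231] pointing down, gripper open.
Joint ranges: [-3.04, 3.04], [-0.91, 1.82], [-1.04, 1.36], [-1.92, 1.95], [-1.52, 1.45], [-3.14, 3.14]. Speed limits (rad/s): [2.22, 2.22, 2.79, 3.14, 3.14, 3.14].

## Interface

Orientations are given as a 3x3 rotation matrix whose columns are the frame's x, y, z axes.
In Python, from bench import monitor, eyes, workorder gives the robot as it stands.
- The arm moves only by the tool play_rows, never from a script. Its argument "targets" is text: rows parted by semicolons, each of 4 numbers parted by spaces: the shift along the tool's x, y, z in units of 30 mm (1.0 is 30 mm), then the turn about the tool's z in degrees. In form: dx dy dz twist; .... A call has 1 to 5 rows; each row is the pose to reach, as a shift and turn from the pose commanded when the call began, along the tool's axes at that moment; what a row does not reach only later rows make up. A row lasts 1/10 s, in which the tool goes at most 50 mm and 8.59 degrees, less where a joint would pass 70% of its speed; a pose out of reach is approached as far as the arm can. A call with a gripper value outside its range is refused whole. "gripper" is the opening, from 0 (shut) to 1 (fully open), set as the call begins (left out, the last holds). The fingers move at their own pace and stop on an object; "force" is the grip in N (left out, the last holds). Time passes only in rows, so rows that repeat a pose let the fingers close. It gives the time, the measured TCP pose, the force, the opening and the grip force at its end, in the units of the state.
- monitor.observe(): the state, without advancing time (a new reading comes with each control period).
- eyes.camera(name): name is "side" or "top" or "wrist"; returns a dict with "image" (480x640x3 uint8, red, green, blue), "depth" (480x640 float32, m along the optical axis (not along the pixel's ray), 0 where there is no reading), "fx", "fy", "cx", "cy" (pixels), "dist" ([k1, k2, p1, p2, k3] as OpenCV has them; the pictures are not rectified), "R" (3x3) and "t" (3): a world point X has camera coordinates R X + t; the wrist camera has in their place "hand_eye" (4x4, takes a point from camera to tool coordinates, whose origin is the TCP and whose axes are the flange's). Camera axes: x right, y down, z forward; pixel columns grow to the right and rows downward; lengths in m; the calibration is good to about 2 mm. A picture is of the moment at which its call begins: read the wrist's pose just before it.
- workorder.finish_job(): hands the job in; it is judged then, once.
The state is a dict: "time": time; "joint_pos": joint angles; "joint_vel": joint speeds; "tau": joint torques, N m; "ee_pos": TCP position; "tcp_rot": TCP orientation; "wrist_force": force on the tool from outside, world axes, zero at the start; "wrist_torque": the same for the moment, N m; "gripper_width": opening from 0.0 (shut) to 1.0 (fully open); "finger_force": force on a finger pad.
Only numpy, scipy, OpenCV 4.12 (cv2) and the standard library are available. Lean on these libraries where they do the work, as an engineer would, in place of code of your own. Each camera call takes 0.05 s, during which the arm holds its last target. There are 200 camera calls.

## Task

Slide the tray with its two petri dishes fully home into the clamping dock, then tighten the dock's three captive knobs clockwise to their end stops, one after the other, beginning with the knob nearest the closed end and finishing with the one nearest the open mouth. Keep the dishes flat in their tray pockets and leave the bottle, timer and tape roll where they are.

Things in the scene. Friction and masses are not known exactly. Their poses are not given: they have to be found in the camera images.
- dock: Fixed clamping dock, two blue rails, 146 (x) x 176 (y) x 16 mm; origin centre of underside. Channel along its own y: mouth at +y (88 mm), closed end with back stop at -y; thin support tongue before the mouth. Channel floor z 4 mm, 86 mm wide; lips up to z 14.5. Each knob carries a 22 mm steel dog (z 17 to 23) that swings over the tray's rim as the knob nears its stop.
- tray: Loose grey sample tray 84 (x) x 160 (y) x 12 mm, 0.25 kg, part way in the dock's channel with about 1 mm play each side; origin at the centre of its underside, axes parallel to the dock's. Fully home, against the back stop, its origin lies at y = -1 mm in the dock's frame; at the start it stands 45 to 65 mm farther out (+y).
- tray_handle (a point): Upper middle of the tray's upright orange handle, a plate 46 (x) x 12 (y) mm at the tray's outer end, from the tray's floor to 52 mm above the worktop; the point is 12 mm below its top, at (0, 106, 36) mm in the tray's frame. Pinch it across its 12 mm (along y; 30 mm free on the dishes' side) or push it towards -y.
- dish_1: Petri dish, 65 mm diameter, 16 mm high, loose in the tray's inner pocket; origin at the centre of its underside, in the tray's frame (0, -42, 4) mm.
- dish_2: Petri dish, 65 mm diameter, 16 mm high, loose in the tray's outer pocket; origin at the centre of its underside, in the tray's frame (0, +30, 4) mm.
- amber_bottle: Bystander: amber reagent bottle, 52 mm diameter, 118 mm high; origin at the centre of its underside.
- timer: Bystander: small white lab timer 62 x 62 x 18 mm lying flat; origin at the centre of its underside.
- tape_roll: Bystander: roll of tape, 68 mm diameter, 19 mm high, lying flat; origin at the centre of its underside.
- knob_back_grip (a point): Grip centre of the captive clamp knob of the dock on the far rail (local x +58, y -55 mm), nearest the closed end; on its upright axis: a black bar 60 mm long (the point's x, turns with it) x 16 mm wide (y) x 28 mm high, 14 mm above and below this point, which is 74 mm above the worktop; white line towards +x. Turns without rising.
- knob_back (a joint): Turn of knob_back in rad: 0 fully loose, grows as it is turned clockwise seen from above, end stop (fully tight) at 3.6; starts between 0 and 1.3, so most wrists must let go and regrasp. Which way the bar points at its stop differs by up to 0.3 rad from knob to knob: feel for the stop. Turning takes about 0.12 N m; it stays where it is left.
- knob_mid_grip (a point): Grip centre of the captive clamp knob of the dock on the near rail (local x -58, y 0 mm), halfway along the length; on its upright axis: a black bar 60 mm long (the point's x, turns with it) x 16 mm wide (y) x 28 mm high, 14 mm above and below this point, which is 74 mm above the worktop; white line towards +x. Turns without rising.
- knob_mid (a joint): Turn of knob_mid in rad: 0 fully loose, grows as it is turned clockwise seen from above, end stop (fully tight) at 3.6; starts between 0 and 1.3, so most wrists must let go and regrasp. Which way the bar points at its stop differs by up to 0.3 rad from knob to knob: feel for the stop. Turning takes about 0.12 N m; it stays where it is left.
- knob_mouth_grip (a point): Grip centre of the captive clamp knob of the dock on the far rail (local x +58, y +55 mm), nearest the open mouth; on its upright axis: a black bar 60 mm long (the point's x, turns with it) x 16 mm wide (y) x 28 mm high, 14 mm above and below this point, which is 74 mm above the worktop; white line towards +x. Turns without rising.
- knob_mouth (a joint): Turn of knob_mouth in rad: 0 fully loose, grows as it is turned clockwise seen from above, end stop (fully tight) at 3.6; starts between 0 and 1.3, so most wrists must let go and regrasp. Which way the bar points at its stop differs by up to 0.3 rad from knob to knob: feel for the stop. Turning takes about 0.12 N m; it stays where it is left.
There are look-alikes about, which are no part of the job. What is shaped like the dish_2 but turquoise or yellow is not meant.

How it is judged:
By the outcome, as a careful person would: the job done as asked, in the order asked, and still so for the second after the job is handed in, with the robot touching nothing.
It also fails if it takes over 72 s, if anything falls off the work surface, if the arm or the gripper's body presses on something with over 40 N, if the wrist force passes 120 N, or if a joint passes its speed limit or range.

## Working session

There is one attempt and no reset: what is moved stays moved. The work goes in short steps, Python scripts to look and compute and a tool call to move; the robot and the scene stay as the last step left them, time stands still between calls to the robot, and variables do not carry over. Pictures are saved under pics/ and viewed, at most 10 in all, crops included, and the job is handed in when it is done.

Besides the shell and the picture viewer there is one more tool, called in YAML: its name, and indented under it one key for each argument. play_rows: Moves the arm, as the interface text tells. Its arguments: {"type":"object","properties":{"targets":{"type":"string"},"gripper":{"type":"number"},"force":{"type":"number"}},"required":["targets"]}

```bash
mkdir -p pics; cat > h.py <<'E'
import numpy as np, cv2, pickle
from bench import monitor, eyes, workorder
def snap(n,f):
    s=monitor.observe(); c=eyes.camera(n); c['s']=s
    pickle.dump(c,open(f'pics/{f}.pkl','wb')); cv2.imwrite(f'pics/{f}.png',c['image'][:,:,::-1]); return c
def pose(c):
    if 'R' in c and c['R'] is not None: return np.array(c['R']),np.array(c['t'])
    T=np.eye(4);T[:3,:3]=c['s']['tcp_rot'];T[:3,3]=c['s']['ee_pos'];M=np.linalg.inv(T@np.array(c['hand_eye']));return M[:3,:3],M[:3,3]
def ray(c,u,v):
    K=np.array([[c['fx'],0,c['cx']],[0,c['fy'],c['cy']],[0,0,1.]])
    p=cv2.undistortPoints(np.array([[[u,v]]],float),K,np.array(c['dist'],float))[0,0]
    return np.array([p[0],p[1],1.])
def at(c,u,v,z=None):
    R,t=pose(c); r=ray(c,u,v); o=-R.T@t; d=R.T@r
    if z is None: return o+d*c['depth'][int(v),int(u)]
    return o+d*(z-o[2])/d[2]
def proj(c,X):
    R,t=pose(c);K=np.array([[c['fx'],0,c['cx']],[0,c['fy'],c['cy']],[0,0,1.]])
    return cv2.projectPoints(np.array(X,float).reshape(-1,3),cv2.Rodrigues(R)[0],t,K,np.array(c['dist'],float))[0][:,0]
E
python3 - <<'E'
from h import *
for n in('top','side'): snap(n,n+'0')
s=monitor.observe(); print(s['time'],s['ee_pos'],s['tcp_rot'],s['gripper_width'])
E
```

```text
0.1 [0.16599073 0.52410074 0.23074033] [[-9.53313280e-01  3.01982652e-01 -5.17702630e-04]
 [ 3.01983043e-01  9.53312722e-01 -1.04678796e-03]
 [ 1.77420700e-04 -1.15425428e-03 -9.99999318e-01]] 1.0060218132871561
```

View pics/top0.png

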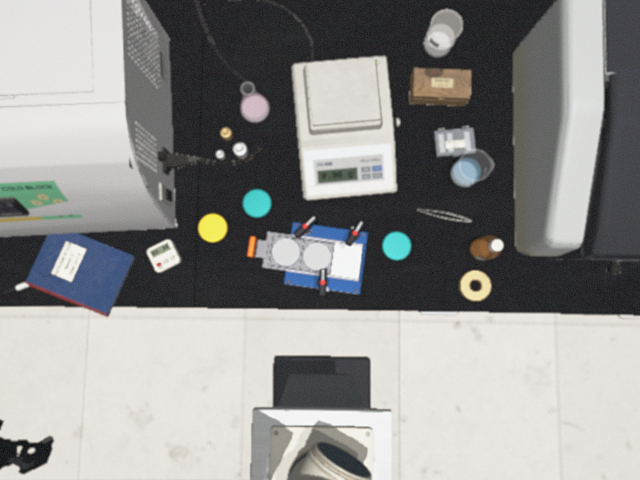

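View pics/side0.png

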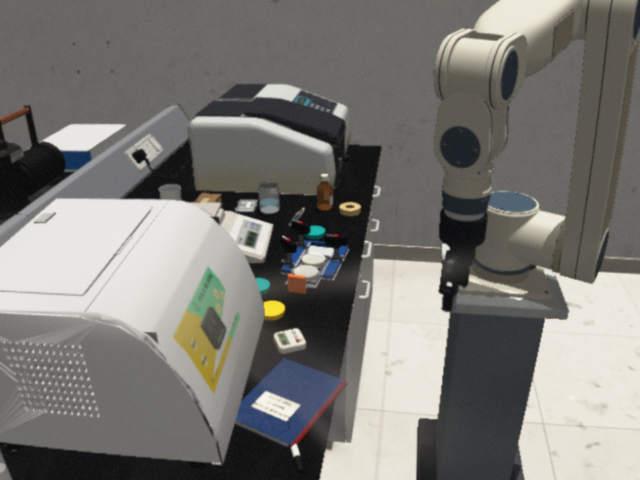

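The top view shows the dock at about (326,258), the orange handle at (252,246), and knobs at (306,226), (355,232) and (323,281). I'll enlarge that area.

```bash
python3 - <<'E'
from h import *
c=pickle.load(open('pics/top0.pkl','rb'))
im=c['image'][210:305,235:380,::-1]
cv2.imwrite('pics/crop.png',cv2.resize(im,(0,0),fx=5.5,fy=5.5,interpolation=cv2.INTER_CUBIC))
for u,v,z in[(252,246,.052),(306,226,.088),(355,232,.088),(323,281,.088)]: print(at(c,u,v,z),at(c,u,v))
E
```

```text
[0.5175042  0.16048708 0.052     ] [0.51730222 0.16012105 0.05464957]
[0.56023668 0.03906202 0.088     ] [0.56031161 0.03908147 0.08736606]
[ 0.54866724 -0.067911    0.088     ] [ 0.54868097 -0.06791969  0.08787231]
[4.41210938e-01 2.69187137e-04 8.80000000e-02] [4.41177560e-01 2.89633520e-04 9.19950537e-02]
```

View pics/crop.png

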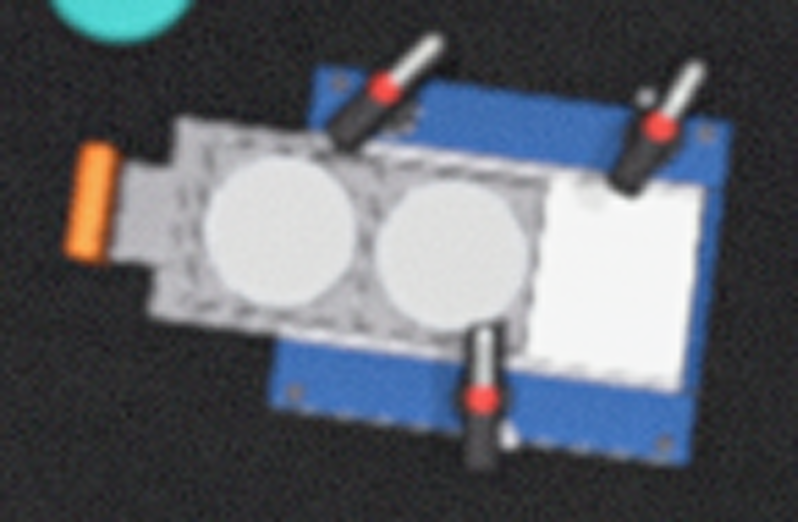

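The crop shows the red knob axes at (384,90), (660,128) and (482,399), and the handle top at (91,202). The white lines end at (435,42), (697,68) and (483,330). Next I'll fit the dock pose from these.

```bash
cat >> h.py <<'E'
def W(c,x,y,z): return at(c,235+(x+.5)/5.5-.5,210+(y+.5)/5.5-.5,z)
def dock():
    c=pickle.load(open('pics/top0.pkl','rb'))
    A=np.array([W(c,*p,.088)[:2] for p in[(384,90),(660,128),(482,399)]])
    L=np.array([[.058,.055],[.058,-.055],[-.058,0]])
    H=(L-L.mean(0)).T@(A-A.mean(0)); th=np.arctan2(H[0,1]-H[1,0],H[0,0]+H[1,1])
    R=np.array([[np.cos(th),-np.sin(th)],[np.sin(th),np.cos(th)]]); t=A.mean(0)-R@L.mean(0)
    return R,t,th,A,L
def rel(X,ang=None):
    "shift (30mm units, tool axes) and twist deg to bring TCP to X, tool x to world angle ang(deg)"
    s=monitor.observe(); T=np.array(s['tcp_rot']); d=T.T@(np.array(X)-s['ee_pos'])/.03
    a=np.degrees(np.arctan2(T[1,0],T[0,0])); tw=None if ang is None else (a-ang)
    return d.round(2),tw,'toolx ang',a,'j6',np.degrees(s['joint_pos'][5]),'t',s['time']
E
python3 - <<'E'
from h import *
R,t,th,A,L=dock(); c=pickle.load(open('pics/top0.pkl','rb'))
print(np.degrees(th),t,A,(L@R.T+t-A)*1e3)
for n,p,q in[('mouth',(384,90),(435,42)),('back',(660,128),(697,68)),('mid',(482,399),(483,330))]:
    d=(W(c,*q,.088)-W(c,*p,.088))[:2]; print(n,np.degrees(np.arctan2(d[1],d[0])))
h=W(c,91,202,.052)[:2]; print('handle',h,R.T@(h-t))
ds=[W(c,281,230,.024)[:2],W(c,452,255,.024)[:2]]
for d in ds: print('dish',d,R.T@(d-t))
X=np.r_[R@[0,.19]+t,.10]; print(X, rel(X,np.degrees(th)+180))
s=monitor.observe(); print(s['joint_pos'],s['wrist_force'])
E
```

```text
-7.032299102311448 [ 0.49607472 -0.00516706] [[ 0.5602844   0.04253248]
 [ 0.54676262 -0.06703735]
 [ 0.43874082  0.00190282]] [[ 0.08758921 -0.2141654 ]
 [ 0.14219393  0.18316929]
 [-0.22978315  0.03099612]]
mouth -45.6260923943095
back -30.903982863265096
mid -0.001610987454581269
handle [0.51675996 0.16240137] [1.44226928e-05 1.68840332e-01]
dish [0.50830945 0.08671139] [0.00089412 0.09268516]
dish [0.4988972  0.01507626] [0.00032289 0.02043658]
[0.5193362  0.18340363 0.1       ] (array([-14.66,  -7.26,   4.36]), np.float64(-10.544449482863683), 'toolx ang', np.float64(162.42325141482488), 'j6', np.float64(81.25623746470674), 't', 0.1)
[ 1.11141685e+00  2.59126147e-01  2.08590167e-02  1.33369701e+00
 -1.06145805e-07  1.41818888e+00] [0.6554307  0.14397891 0.0490319 ]
```

play_rows:
  targets: "-1.4 -0.7 0 -2;-2.9 -1.4 0.3 -4;-4.3 -2.1 0.6 -6;-5.7 -2.8 0.9 -8;-7.1 -3.5 1.2 -10.5"
  gripper: 0
  force: 60

```text
time: 0.6
ee_pos: [0.3383, 0.3583, 0.1948]
tcp_rot: [[-0.993, 0.121, -0.0], [0.121, 0.993, -0.0], [0.0, -0.0, -1.0]]
wrist_force: [1.3, 0.2, 0.0]
gripper_width: 0.143
finger_force: 0.0
```

```bash
python3 - <<'E'
from h import *
R,t,th,A,L=dock()
print(rel(np.r_[R@[0,.21]+t,.10],np.degrees(th)+180))
E
```

```text
(array([-6.7 , -4.39,  3.16]), np.float64(0.05710419525567545), 'toolx ang', np.float64(173.02480509294423), 'j6', np.float64(43.855789619416925), 't', 0.6)
```

play_rows:
  targets: "-1.4 -1 0.6 0;-2.8 -2 1.2 0;-4.2 -3 1.8 0;-5.6 -3.8 2.5 0;-6.7 -4.4 3.1 0"

```text
time: 1.1
ee_pos: [0.5159, 0.2069, 0.1051]
tcp_rot: [[-0.992, 0.124, 0.0], [0.124, 0.992, 0.0], [-0.0, 0.0, -1.0]]
wrist_force: [0.9, 0.6, 0.2]
gripper_width: 0.003
finger_force: 0.0
```

```bash
python3 - <<'E'
from h import *
R,t,th,A,L=dock()
print(rel(np.r_[R@[0,.21]+t,.016],np.degrees(th)+180))
E
```

```text
(array([-0.21, -0.1 ,  2.97]), np.float64(-0.07367130758032658), 'toolx ang', np.float64(172.89402959010823), 'j6', np.float64(20.309990019242832), 't', 1.1)
```

play_rows:
  targets: "0 0 0 0;0 0 1 0;0 0 2 0;0 0 2.8 0;0 0 2.8 0"

```text
time: 1.6
ee_pos: [0.5123, 0.2082, 0.0189]
tcp_rot: [[-0.992, 0.123, -0.006], [0.123, 0.992, -0.001], [0.006, -0.002, -1.0]]
wrist_force: [-0.3, 0.1, 0.7]
gripper_width: 0.002
finger_force: 0.0
```

```bash
python3 - <<'E'
from h import *
R,t,th,A,L=dock()
print(rel(np.r_[R@[0,.21]+t,.016],np.degrees(th)+180), monitor.observe()['wrist_force'])
E
```

```text
(array([-0.34, -0.13,  0.1 ]), np.float64(-0.04120879492919016), 'toolx ang', np.float64(172.92649210275937), 'j6', np.float64(20.49803979458285), 't', 1.6) [-0.25647584  0.0867591   0.70015894]
```

play_rows:
  targets: "-0.34 0 0 0;-0.34 -0.2 0 0;-0.34 -0.4 0 0;-0.34 -0.65 0 0;-0.34 -0.9 0 0"

```text
time: 2.1
ee_pos: [0.5215, 0.1802, 0.0225]
tcp_rot: [[-0.992, 0.123, 0.001], [0.123, 0.992, 0.001], [-0.001, 0.001, -1.0]]
wrist_force: [0.7, 3.8, 3.6]
gripper_width: -0.004
finger_force: 2.0
```

play_rows:
  targets: "0 -0.25 0 0;0 -0.5 0 0;0 -0.75 0 0;0 -1 0 0;0 -1.2 0 0"

```text
time: 2.6
ee_pos: [0.5174, 0.1447, 0.0224]
tcp_rot: [[-0.992, 0.123, 0.002], [0.123, 0.992, 0.001], [-0.001, 0.002, -1.0]]
wrist_force: [1.3, 5.5, 4.6]
gripper_width: -0.001
finger_force: 2.9
```

```bash
python3 - <<'E'
from h import *
R,t,th,A,L=dock();s=monitor.observe()
print(R.T@(np.array(s['ee_pos'])[:2]-t),s['wrist_force'])
c=snap('top','top1'); im=c['image'][210:305,235:380,::-1]
cv2.imwrite('pics/crop1.png',cv2.resize(im,(0,0),fx=5.5,fy=5.5,interpolation=cv2.INTER_CUBIC))
E
```

```text
[0.00280647 0.15134636] [1.32828506 5.54755217 4.56997247]
```

View pics/crop1.png

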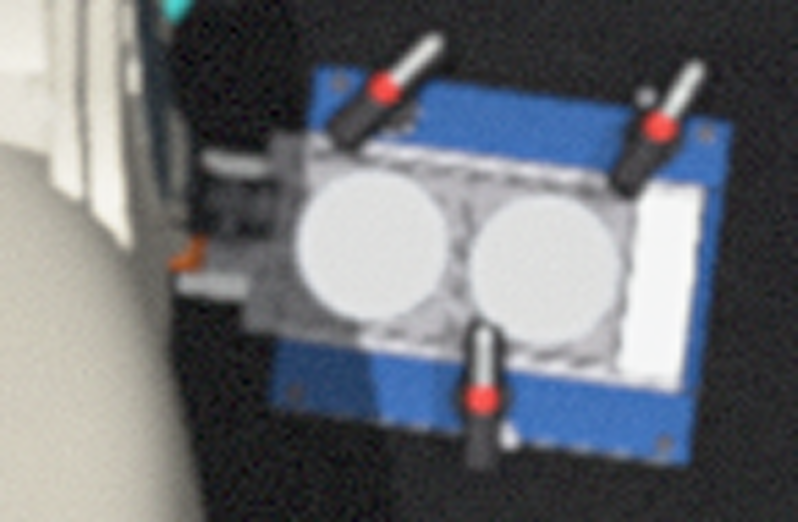

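The tray and both dishes are sliding in flat, with about 25 mm left: the tray edge is at x≈628 and the back stop at ≈690 in the crop.

play_rows:
  targets: "0 -0.2 -0.1 0;0 -0.4 -0.1 0;0 -0.55 -0.1 0;0 -0.68 -0.1 0;0 -0.76 -0.1 0"

```text
time: 3.15
ee_pos: [0.5144, 0.1221, 0.025]
tcp_rot: [[-0.992, 0.123, 0.001], [0.123, 0.992, 0.001], [-0.001, 0.001, -1.0]]
wrist_force: [1.2, 5.7, 4.5]
gripper_width: -0.001
finger_force: 2.8
```

play_rows:
  targets: "0 -0.05 0 0;0 -0.1 0 0;0 -0.1 0 0"

```text
time: 3.45
ee_pos: [0.514, 0.1197, 0.025]
tcp_rot: [[-0.992, 0.123, 0.001], [0.123, 0.992, 0.001], [-0.001, 0.002, -1.0]]
wrist_force: [0.9, 7.5, 3.7]
gripper_width: -0.001
finger_force: 3.8
```

```bash
python3 - <<'E'
from h import *
R,t,th,A,L=dock();s=monitor.observe()
print(R.T@(np.array(s['ee_pos'])[:2]-t),s['wrist_force'])
E
```

```text
[0.0025333 0.1261277] [0.88124609 7.47041023 3.71045542]
```

play_rows:
  targets: "0 -0.07 0 0;0 -0.14 0 0;0 -0.14 0 0;0 -0.14 0 0"

```text
time: 3.85
ee_pos: [0.5135, 0.1194, 0.0252]
tcp_rot: [[-0.993, 0.12, 0.001], [0.12, 0.993, 0.009], [0.0, 0.009, -1.0]]
wrist_force: [0.8, 29.4, 4.7]
gripper_width: -0.0
finger_force: 14.6
```

```bash
python3 - <<'E'
from h import *
R,t,th,A,L=dock();s=monitor.observe()
print(R.T@(np.array(s['ee_pos'])[:2]-t),s['wrist_force'])
E
```

```text
[0.0020037  0.12574532] [ 0.83182241 29.36580265  4.72389331]
```

play_rows:
  targets: "0 0.5 0 0;0 0.8 -1.2 0;0 0.8 -2.7 -8;0 0.8 -4 -16;0 0.8 -4 -24"

```text
time: 4.35
ee_pos: [0.5183, 0.1387, 0.1496]
tcp_rot: [[-0.955, -0.296, 0.007], [-0.297, 0.955, -0.001], [-0.007, -0.003, -1.0]]
wrist_force: [0.5, 0.4, -1.1]
gripper_width: 0.0
finger_force: 0.0
```

play_rows:
  targets: "0 0 0 -8;0 0 0 -16;0 0 0 -24;0 0 0 -32;0 0 0 -40"
  gripper: 0.5

```text
time: 4.85
ee_pos: [0.5158, 0.1383, 0.1443]
tcp_rot: [[-0.541, -0.841, -0.001], [-0.841, 0.541, -0.002], [0.002, 0.0, -1.0]]
wrist_force: [-0.2, -0.4, -0.8]
gripper_width: 0.498
finger_force: 0.0
```

play_rows:
  targets: "0 0 0 -8;0 0 0 -16;0 0 0 -24;0 0 0 -32;0 0 0 -40"

```text
time: 5.35
ee_pos: [0.5158, 0.1383, 0.1443]
tcp_rot: [[0.126, -0.992, -0.001], [-0.992, -0.126, -0.002], [0.001, 0.001, -1.0]]
wrist_force: [0.4, 0.1, 0.7]
gripper_width: 0.5
finger_force: 0.0
```

play_rows:
  targets: "0 0 0 -8;0 0 0 -16;0 0 0 -24;0 0 0 -32;0 0 0 -40"

```text
time: 5.85
ee_pos: [0.5158, 0.1383, 0.1442]
tcp_rot: [[0.734, -0.679, -0.001], [-0.679, -0.734, -0.002], [0.0, 0.002, -1.0]]
wrist_force: [-0.1, 0.7, 0.2]
gripper_width: 0.499
finger_force: 0.0
```

```bash
python3 - <<'E'
from h import *
R,t,th,A,L=dock()
print(rel(np.r_[A[1],.115],-30.9))
c=snap('top','top2'); im=c['image'][210:305,235:380,::-1]
cv2.imwrite('pics/crop2.png',cv2.resize(im,(0,0),fx=5.5,fy=5.5,interpolation=cv2.INTER_CUBIC))
E
```

```text
(array([5.4 , 4.32, 0.98]), np.float64(-11.873497355181897), 'toolx ang', np.float64(-42.773497355181895), 'j6', np.float64(-131.1804234147853), 't', 5.85)
```

View pics/crop2.png

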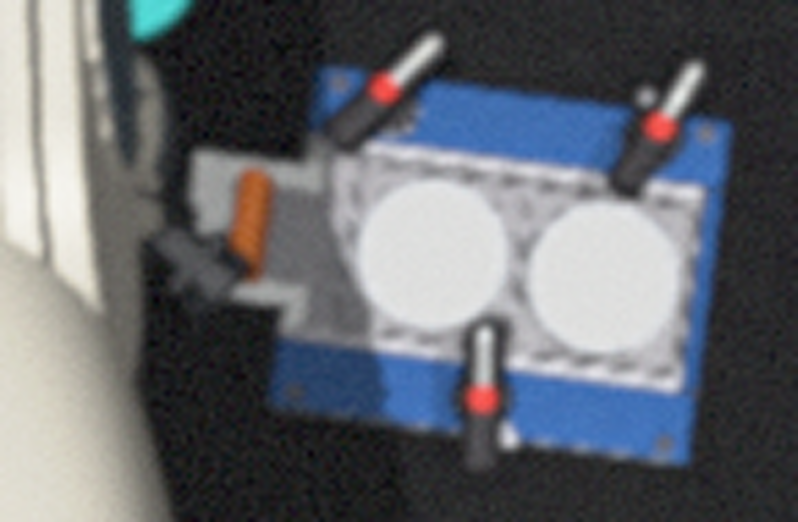

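The tray is fully home: no gap is left at the back stop (x≈690), and both dishes lie in their pockets.

play_rows:
  targets: "1.3 1.0 0.2 -3;2.6 2.0 0.4 -6;3.8 3.0 0.6 -9;4.8 3.8 0.8 -12;5.4 4.3 1 -12"

```text
time: 6.4
ee_pos: [0.5462, -0.0692, 0.1141]
tcp_rot: [[0.855, -0.519, -0.001], [-0.519, -0.855, -0.001], [-0.0, 0.002, -1.0]]
wrist_force: [0.0, 0.8, 0.2]
gripper_width: 0.503
finger_force: 0.0
```

```bash
python3 - <<'E'
from h import *
R,t,th,A,L=dock()
print(rel(np.r_[A[1],.057],-30.9))
E
```

```text
(array([-0.02, -0.07,  1.9 ]), np.float64(-0.38360506272965367), 'toolx ang', np.float64(-31.283605062729652), 'j6', np.float64(-164.6168248348038), 't', 6.4)
```

play_rows:
  targets: "0 -0.06 0.6 0;0 -0.06 1.2 0;0 -0.06 1.9 0;0 -0.06 1.9 0"

```text
time: 6.8
ee_pos: [0.5454, -0.0645, 0.0551]
tcp_rot: [[0.855, -0.519, -0.005], [-0.519, -0.855, 0.0], [-0.005, 0.002, -1.0]]
wrist_force: [-0.8, -1.0, -0.0]
gripper_width: 0.504
finger_force: 0.0
```

play_rows:
  targets: "0 0 0 0;0 0 0 0;0 0 0 0;0 0 0 0"
  gripper: 0
  force: 60

```text
time: 7.2
ee_pos: [0.547, -0.0652, 0.0587]
tcp_rot: [[0.856, -0.517, -0.0], [-0.517, -0.856, -0.002], [0.001, 0.002, -1.0]]
wrist_force: [-4.0, -4.3, -1.6]
gripper_width: 0.251
finger_force: 58.8
```

play_rows:
  targets: "0 0 0 6;0 0 0 12;0 0 0 18;0 0 0 24;0 0 0 30"

```text
time: 7.7
ee_pos: [0.5471, -0.0651, 0.0587]
tcp_rot: [[0.479, -0.878, -0.0], [-0.878, -0.479, -0.002], [0.002, 0.001, -1.0]]
wrist_force: [-3.6, -4.0, -0.8]
gripper_width: 0.252
finger_force: 58.8
```

```bash
cat >>h.py <<'E'
def st(k):
    R,t,th,A,L=dock(); s=monitor.observe(); print(rel(np.r_[A[k],.057],0)[0],'ang',rel([0,0,0])[3],'j6',np.degrees(s['joint_pos'][5]).round(1),'F',np.round(s['wrist_force'],1),'M',np.round(s['wrist_torque'],2),'tau6',round(s['tau'][5],2),'w',s['gripper_width'],s['time'])
E
python3 -c "
from h import *
st(1)"
```

```text
[0.05 0.04 0.06] ang -61.37839528498269 j6 -134.1 F [-3.6 -4.  -0.8] M [-0.78  0.69  0.16] tau6 -1.58 w 0.25194575942064523 7.7
```

play_rows:
  targets: "0 0 0 8;0 0 0 16;0 0 0 24;0 0 0 32;0 0 0 40"

```text
time: 8.2
ee_pos: [0.5471, -0.0652, 0.0587]
tcp_rot: [[-0.199, -0.98, -0.0], [-0.98, 0.199, -0.002], [0.002, -0.0, -1.0]]
wrist_force: [-3.2, -4.6, -1.4]
gripper_width: 0.244
finger_force: 58.8
```

play_rows:
  targets: "0 0 0 8;0 0 0 16;0 0 0 24;0 0 0 32;0 0 0 40"

```text
time: 8.7
ee_pos: [0.5472, -0.0653, 0.0587]
tcp_rot: [[-0.782, -0.623, -0.0], [-0.623, 0.782, -0.002], [0.001, -0.002, -1.0]]
wrist_force: [-2.6, -5.2, -1.3]
gripper_width: 0.25
finger_force: 58.8
```

```bash
python3 -c "
from h import *
st(1)"
```

```text
[ 0.05 -0.04  0.06] ang -141.46345812766273 j6 -54.0 F [-2.6 -5.2 -1.3] M [-1.03  0.57  0.16] tau6 -2.14 w 0.24976414589045645 8.7
```

play_rows:
  targets: "0 0 0 5;0 0 0 10;0 0 0 15;0 0 0 20;0 0 0 25"

```text
time: 9.2
ee_pos: [0.5471, -0.0654, 0.0587]
tcp_rot: [[-0.972, -0.236, -0.0], [-0.236, 0.972, -0.002], [0.001, -0.002, -1.0]]
wrist_force: [-3.1, -4.9, -1.4]
gripper_width: 0.25
finger_force: 58.8
```

```bash
python3 -c "
from h import *
st(1)"
```

```text
[ 0.03 -0.05  0.06] ang -166.34468043757363 j6 -29.1 F [-3.1 -4.9 -1.4] M [-1.18  0.73  0.17] tau6 -1.29 w 0.249956697535407 9.2
```

play_rows:
  targets: "0 0 0 3;0 0 0 6;0 0 0 9;0 0 0 12;0 0 0 15"

```text
time: 9.7
ee_pos: [0.5471, -0.0654, 0.0587]
tcp_rot: [[-1.0, 0.022, -0.0], [0.022, 1.0, -0.002], [0.0, -0.003, -1.0]]
wrist_force: [-3.2, -5.1, -1.1]
gripper_width: 0.248
finger_force: 58.9
```

```bash
python3 -c "
from h import *
st(1)"
```

```text
[ 0.01 -0.06  0.06] ang 178.73603189572387 j6 -14.2 F [-3.2 -5.1 -1.1] M [-1.16  0.77  0.16] tau6 -0.73 w 0.2479432650815176 9.7
```

play_rows:
  targets: "0 0 0 4;0 0 0 8;0 0 0 12;0 0 0 16;0 0 0 20"

```text
time: 10.2
ee_pos: [0.547, -0.0654, 0.0587]
tcp_rot: [[-0.932, 0.363, -0.0], [0.363, 0.932, -0.003], [-0.0, -0.003, -1.0]]
wrist_force: [-3.5, -5.7, -0.4]
gripper_width: 0.251
finger_force: 58.9
```

```bash
python3 -c "
from h import *
st(1)"
```

```text
[-0.01 -0.05  0.06] ang 158.69517868461077 j6 5.8 F [-3.5 -5.7 -0.4] M [-1.22  0.8   0.17] tau6 -1.01 w 0.2507304256762047 10.2
```

play_rows:
  targets: "0 0 0 3;0 0 0 6;0 0 0 9;0 0 0 12;0 0 0 15"

```text
time: 10.7
ee_pos: [0.5481, -0.0658, 0.059]
tcp_rot: [[-0.807, 0.591, 0.002], [0.591, 0.807, -0.003], [-0.003, -0.002, -1.0]]
wrist_force: [-2.8, -5.7, 3.3]
gripper_width: 0.247
finger_force: 59.4
```

```bash
python3 -c "
from h import *
st(1)"
```

```text
[ 0.01 -0.06  0.07] ang 143.75976260419688 j6 20.8 F [-2.8 -5.7  3.3] M [-0.92  0.68  1.07] tau6 0.08 w 0.24671050502284833 10.7
```

Torque jumped from 0.17 to 1.07 N·m, so knob_back is at its stop. Releasing it and moving to knob_mid.

play_rows:
  targets: "0 0 0 0;0 0 0 0;0 0 0 0"
  gripper: 0.5

```text
time: 11.0
ee_pos: [0.5477, -0.0643, 0.0584]
tcp_rot: [[-0.809, 0.588, 0.001], [0.588, 0.809, -0.0], [-0.001, 0.001, -1.0]]
wrist_force: [0.1, 0.1, 1.0]
gripper_width: 0.5
finger_force: 0.0
```

play_rows:
  targets: "0 0 -0.7 0;0 0 -1.4 0;0 0 -2 -5;0 0 -2 -13;0 0 -2 -21"

```text
time: 11.5
ee_pos: [0.5478, -0.0644, 0.1188]
tcp_rot: [[-0.967, 0.254, 0.002], [0.254, 0.967, -0.0], [-0.002, 0.0, -1.0]]
wrist_force: [0.8, -0.0, 0.2]
gripper_width: 0.502
finger_force: 0.0
```

```bash
python3 -c "
from h import *
R,t,th,A,L=dock()
print(rel(np.r_[A[2],.115],180))"
```

```text
(array([4.08, 1.21, 0.12]), np.float64(-14.725180346331257), 'toolx ang', np.float64(165.27481965366874), 'j6', np.float64(-0.6995948309892818), 't', 11.5)
```

play_rows:
  targets: "1.2 0.3 0 -5;2.4 0.6 0 -10;3.4 1.0 0.1 -14.7;4.08 1.21 0.1 -14.7;4.08 1.21 0.1 -14.7"

```text
time: 12.0
ee_pos: [0.4364, 0.0039, 0.1152]
tcp_rot: [[-1.0, 0.005, -0.0], [0.005, 1.0, 0.0], [0.0, 0.0, -1.0]]
wrist_force: [0.1, 1.1, 0.5]
gripper_width: 0.499
finger_force: 0.0
```

```bash
python3 - <<'E'
from h import *
R,t,th,A,L=dock()
print(rel(np.r_[A[2],.057],180))
c=snap('top','top3'); im=c['image'][210:305,235:380,::-1]
cv2.imwrite('pics/crop3.png',cv2.resize(im,(0,0),fx=5.5,fy=5.5,interpolation=cv2.INTER_CUBIC))
E
```

```text
(array([-0.08, -0.07,  1.94]), np.float64(-0.2727706557757301), 'toolx ang', np.float64(179.72722934422427), 'j6', np.float64(-10.275389829610857), 't', 12.0)
```

View pics/crop3.png

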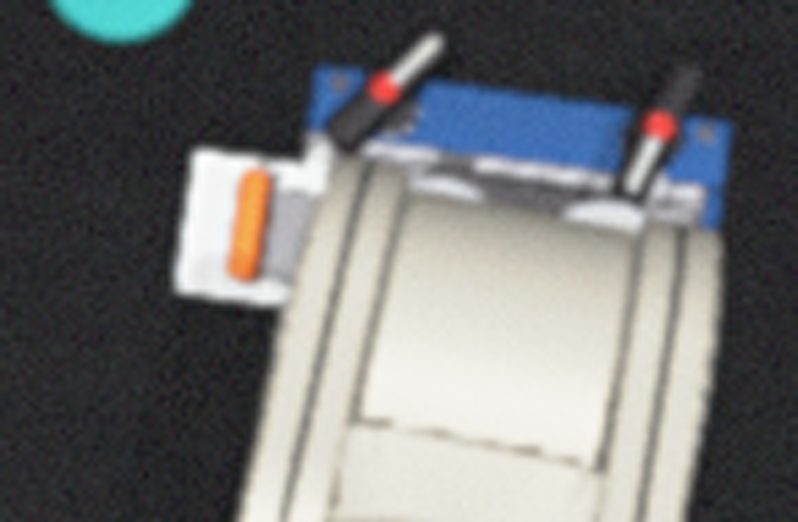

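knob_back's white line now runs from (660,128) to (633,195), about 170° turned, and the bar held firm at its stop. Gripping knob_mid next.

play_rows:
  targets: "-0.08 -0.07 0.6 0;-0.08 -0.07 1.2 0;-0.08 -0.07 1.9 0;-0.08 -0.07 1.9 0"

```text
time: 12.45
ee_pos: [0.4406, 0.0001, 0.056]
tcp_rot: [[-1.0, 0.007, -0.003], [0.007, 1.0, 0.001], [0.003, 0.001, -1.0]]
wrist_force: [0.2, 0.7, 0.1]
gripper_width: 0.502
finger_force: 0.0
```

play_rows:
  targets: "0 0 0 0;0 0 0 0;0 0 0 0;0 0 0 0"
  gripper: 0

```text
time: 12.85
ee_pos: [0.4416, 0.002, 0.059]
tcp_rot: [[-1.0, 0.005, 0.002], [0.005, 1.0, 0.004], [-0.002, 0.004, -1.0]]
wrist_force: [-1.3, 11.6, 2.6]
gripper_width: 0.249
finger_force: 58.6
```

play_rows:
  targets: "0 0 0 6;0 0 0 14;0 0 0 22;0 0 0 30;0 0 0 38"

```text
time: 13.35
ee_pos: [0.441, 0.0008, 0.059]
tcp_rot: [[-0.781, 0.625, 0.0], [0.625, 0.781, 0.001], [0.0, 0.001, -1.0]]
wrist_force: [-4.3, 3.7, 4.0]
gripper_width: 0.244
finger_force: 58.9
```

play_rows:
  targets: "0 0 0 8;0 0 0 16;0 0 0 24;0 0 0 32;0 0 0 40"

```text
time: 13.85
ee_pos: [0.4395, 0.0002, 0.0588]
tcp_rot: [[-0.196, 0.981, -0.003], [0.981, 0.196, -0.001], [-0.0, -0.003, -1.0]]
wrist_force: [-12.0, -0.2, 11.1]
gripper_width: 0.248
finger_force: 59.9
```

```bash
python3 -c "
from h import *
st(2)"
```

```text
[ 0.06 -0.01  0.06] ang 101.30514572493209 j6 67.8 F [-12.   -0.2  11.1] M [-0.2   2.69  0.23] tau6 -2.11 w 0.24781411794900157 13.85
```

play_rows:
  targets: "0 0 0 0;0 0 0 0;0 0 -0.8 0;0 0 -1.6 0;0 0 -1.8 -6"
  gripper: 0.5

```text
time: 14.35
ee_pos: [0.4429, -0.0, 0.1147]
tcp_rot: [[-0.305, 0.952, 0.005], [0.952, 0.305, -0.001], [-0.002, 0.004, -1.0]]
wrist_force: [0.1, -0.4, -0.1]
gripper_width: 0.5
finger_force: 0.0
```

play_rows:
  targets: "0 0 0 -8.5;0 0 0 -17;0 0 0 -25.5;0 0 0 -34;0 0 0 -42.5"

```text
time: 14.85
ee_pos: [0.4418, 0.0002, 0.1125]
tcp_rot: [[-0.871, 0.491, 0.002], [0.491, 0.871, -0.0], [-0.002, 0.001, -1.0]]
wrist_force: [-0.5, -0.6, 0.4]
gripper_width: 0.499
finger_force: 0.0
```

play_rows:
  targets: "0 0 0 -8.5;0 0 0 -17;0 0 0 -25.5;0 0 0 -34;0 0 0 -42.5"

```text
time: 15.35
ee_pos: [0.4418, 0.0002, 0.1125]
tcp_rot: [[-0.974, -0.226, 0.002], [-0.226, 0.974, -0.0], [-0.002, -0.001, -1.0]]
wrist_force: [0.8, 0.1, 0.1]
gripper_width: 0.5
finger_force: 0.0
```

play_rows:
  targets: "0 0 0 -8.5;0 0 0 -17;0 0 0 -25.5;0 0 0 -34;0 0 0 -42.5"

```text
time: 15.85
ee_pos: [0.4418, 0.0001, 0.1125]
tcp_rot: [[-0.565, -0.825, 0.002], [-0.825, 0.565, -0.0], [-0.001, -0.001, -1.0]]
wrist_force: [-0.0, 0.6, 0.2]
gripper_width: 0.502
finger_force: 0.0
```

play_rows:
  targets: "0 0 0 -8.5;0 0 0 -17;0 0 0 -25.5;0 0 0 -34;0 0 0 -42.5"

```text
time: 16.35
ee_pos: [0.4418, 0.0002, 0.1125]
tcp_rot: [[0.14, -0.99, 0.002], [-0.99, -0.14, -0.0], [0.0, -0.002, -1.0]]
wrist_force: [-0.3, 0.1, -0.4]
gripper_width: 0.5
finger_force: 0.0
```

```bash
python3 - <<'E'
from h import *
R,t,th,A,L=dock()
print(rel(np.r_[A[2],.057],101.3-180))
E
```

```text
(array([-0.07,  0.1 ,  1.85]), np.float64(-3.2261602814566572), 'toolx ang', np.float64(-81.92616028145666), 'j6', np.float64(-108.96483421429527), 't', 16.35)
```

play_rows:
  targets: "-0.06 0.07 0.6 -3;-0.06 0.07 1.2 -3;-0.06 0.07 1.8 -3;-0.06 0.07 1.8 -3"

```text
time: 16.75
ee_pos: [0.4382, 0.0019, 0.0568]
tcp_rot: [[0.186, -0.983, -0.002], [-0.983, -0.186, 0.0], [-0.001, 0.002, -1.0]]
wrist_force: [-0.3, -0.5, 0.4]
gripper_width: 0.497
finger_force: 0.0
```

play_rows:
  targets: "0 0 0 0;0 0 0 0;0 0 0 0;0 0 0 0"
  gripper: 0

```text
time: 17.15
ee_pos: [0.4391, 0.0016, 0.059]
tcp_rot: [[0.185, -0.983, 0.001], [-0.983, -0.185, -0.001], [0.001, -0.001, -1.0]]
wrist_force: [-3.3, -0.3, 6.1]
gripper_width: 0.248
finger_force: 58.7
```

play_rows:
  targets: "0 0 0 6;0 0 0 14;0 0 0 22;0 0 0 30;0 0 0 38"

```text
time: 17.65
ee_pos: [0.4382, 0.0018, 0.0589]
tcp_rot: [[-0.464, -0.886, -0.0], [-0.886, 0.464, -0.0], [0.0, 0.0, -1.0]]
wrist_force: [-7.7, 1.3, 10.5]
gripper_width: 0.246
finger_force: 59.4
```

play_rows:
  targets: "0 0 0 8;0 0 0 16;0 0 0 24;0 0 0 32;0 0 0 40"

```text
time: 18.15
ee_pos: [0.4376, 0.0024, 0.0589]
tcp_rot: [[-0.925, -0.38, -0.001], [-0.38, 0.925, 0.001], [0.001, 0.001, -1.0]]
wrist_force: [-9.9, 3.9, 11.9]
gripper_width: 0.25
finger_force: 59.7
```

```bash
python3 -c "
from h import *
st(2)"
```

```text
[-0.03 -0.03  0.06] ang -157.65299203026302 j6 -33.1 F [-9.9  3.9 11.9] M [0.77 1.95 0.14] tau6 -2.13 w 0.24981181331677169 18.15
```

Turned 156° so far with no stop. Up to about 50° remains.

play_rows:
  targets: "0 0 0 5;0 0 0 10;0 0 0 15;0 0 0 20;0 0 0 24"

```text
time: 18.65
ee_pos: [0.4375, 0.0028, 0.0589]
tcp_rot: [[-1.0, 0.026, -0.001], [0.026, 1.0, 0.002], [0.001, 0.002, -1.0]]
wrist_force: [-9.8, 6.2, 12.6]
gripper_width: 0.246
finger_force: 59.8
```

```bash
python3 -c "
from h import *
st(2)"
```

```text
[-0.04 -0.03  0.06] ang 178.4932063771866 j6 -9.2 F [-9.8  6.2 12.6] M [1.28 1.96 0.18] tau6 -0.78 w 0.2459516118681955 18.65
```

play_rows:
  targets: "0 0 0 3;0 0 0 6;0 0 0 9;0 0 0 12;0 0 0 15"

```text
time: 19.15
ee_pos: [0.4375, 0.0031, 0.0589]
tcp_rot: [[-0.959, 0.283, -0.001], [0.283, 0.959, 0.002], [0.002, 0.002, -1.0]]
wrist_force: [-9.8, 8.0, 12.5]
gripper_width: 0.249
finger_force: 59.8
```

```bash
python3 -c "
from h import *
st(2)"
```

```text
[-0.05 -0.03  0.06] ang 163.58086251994555 j6 5.7 F [-9.8  8.  12.5] M [1.49 1.88 0.12] tau6 -0.72 w 0.24889968961262393 19.15
```

play_rows:
  targets: "0 0 0 3;0 0 0 6;0 0 0 9;0 0 0 12;0 0 0 15"

```text
time: 19.65
ee_pos: [0.4391, 0.0026, 0.0591]
tcp_rot: [[-0.854, 0.521, 0.002], [0.521, 0.854, 0.001], [-0.001, 0.002, -1.0]]
wrist_force: [-5.9, 4.1, 1.4]
gripper_width: 0.243
finger_force: 60.3
```

```bash
python3 -c "
from h import *
st(2)"
```

```text
[-0.   -0.02  0.07] ang 148.5988304210397 j6 20.7 F [-5.9  4.1  1.4] M [1.14 1.25 0.16] tau6 -0.85 w 0.24317306506289046 19.65
```

play_rows:
  targets: "0 0 0 3;0 0 0 6;0 0 0 9;0 0 0 9"

```text
time: 20.05
ee_pos: [0.4392, 0.0021, 0.0589]
tcp_rot: [[-0.763, 0.646, 0.002], [0.646, 0.763, 0.0], [-0.001, 0.001, -1.0]]
wrist_force: [-3.2, 3.0, 6.7]
gripper_width: 0.241
finger_force: 84.7
```

```bash
python3 -c "
from h import *
st(2)"
```

```text
[ 0.01 -0.02  0.06] ang 139.7240719077384 j6 29.6 F [-3.2  3.   6.7] M [0.4  0.47 1.53] tau6 2.26 w 0.24062149094843188 20.05
```

Torque reached 1.53 N·m, so knob_mid is at its stop. Releasing it and moving to knob_mouth.

play_rows:
  targets: "0 0 0 0;0 0 0 0;0 0 -0.8 0;0 0 -1.6 0;0 0 -2.4 -8"
  gripper: 0.5

```text
time: 20.55
ee_pos: [0.4387, 0.0016, 0.1307]
tcp_rot: [[-0.845, 0.535, -0.0], [0.535, 0.845, -0.0], [-0.0, -0.0, -1.0]]
wrist_force: [-0.1, -0.3, -0.6]
gripper_width: 0.499
finger_force: 0.0
```

play_rows:
  targets: "0 0 0 -8.5;0 0 0 -17;0 0 0 -25.5;0 0 0 -34;0 0 0 -42.5"

```text
time: 21.05
ee_pos: [0.4389, 0.0016, 0.1299]
tcp_rot: [[-0.983, -0.182, 0.0], [-0.182, 0.983, -0.0], [-0.0, -0.0, -1.0]]
wrist_force: [0.2, -0.8, -0.1]
gripper_width: 0.503
finger_force: 0.0
```

play_rows:
  targets: "0 0 0 -8.5;0 0 0 -17;0 0 0 -25.5;0 0 0 -34;0 0 0 -42.5"

```text
time: 21.55
ee_pos: [0.4389, 0.0016, 0.1299]
tcp_rot: [[-0.602, -0.798, 0.0], [-0.798, 0.602, -0.0], [0.0, -0.0, -1.0]]
wrist_force: [0.6, -1.1, 0.0]
gripper_width: 0.496
finger_force: 0.0
```

play_rows:
  targets: "0 0 0 -8.5;0 0 0 -17;0 0 0 -25.5;0 0 0 -34;0 0 0 -42.5"

```text
time: 22.05
ee_pos: [0.4389, 0.0016, 0.1299]
tcp_rot: [[0.095, -0.995, 0.0], [-0.995, -0.095, -0.0], [0.0, -0.0, -1.0]]
wrist_force: [-1.2, -0.2, -0.3]
gripper_width: 0.502
finger_force: 0.0
```

```bash
python3 - <<'E'
from h import *
R,t,th,A,L=dock()
print(rel(np.r_[A[0],.115],-45.6))
E
```

```text
(array([-0.97, -4.16,  0.5 ]), np.float64(-38.931576031255226), 'toolx ang', np.float64(-84.53157603125523), 'j6', np.float64(-106.23596840011635), 't', 22.05)
```

play_rows:
  targets: "-0.25 -1.1 0 -8;-0.5 -2.2 0 -16;-0.75 -3.3 0.2 -24;-0.97 -4.16 0.4 -32;-0.97 -4.16 0.5 -38.9"

```text
time: 22.55
ee_pos: [0.5632, 0.0425, 0.1138]
tcp_rot: [[0.7, -0.715, 0.001], [-0.715, -0.7, -0.0], [0.0, -0.0, -1.0]]
wrist_force: [0.1, 0.2, 0.4]
gripper_width: 0.499
finger_force: 0.0
```

```bash
python3 - <<'E'
from h import *
R,t,th,A,L=dock()
print(rel(np.r_[A[0],.057],-45.6))
c=snap('top','top4'); im=c['image'][210:305,235:380,::-1]
cv2.imwrite('pics/crop4.png',cv2.resize(im,(0,0),fx=5.5,fy=5.5,interpolation=cv2.INTER_CUBIC))
E
```

```text
(array([-0.07,  0.07,  1.89]), np.float64(-0.0074203503090259915), 'toolx ang', np.float64(-45.60742035030903), 'j6', np.float64(-138.59133743728822), 't', 22.55)
```

View pics/crop4.png

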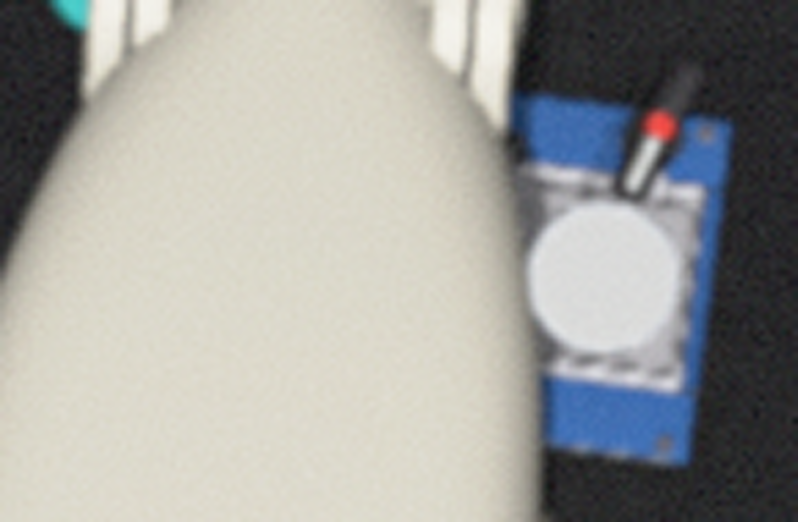

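The arm hides the mid and mouth knobs, but knob_back is unchanged and dish_1 is flat. Gripping knob_mouth.

play_rows:
  targets: "-0.06 0.06 0.6 0;-0.06 0.06 1.2 0;-0.06 0.06 1.85 0;-0.06 0.06 1.85 0"

```text
time: 23.0
ee_pos: [0.5562, 0.0418, 0.0574]
tcp_rot: [[0.693, -0.721, -0.004], [-0.721, -0.693, 0.0], [-0.003, 0.003, -1.0]]
wrist_force: [-1.1, 0.6, 0.7]
gripper_width: 0.497
finger_force: 0.0
```

play_rows:
  targets: "0 0 0 0;0 0 0 0;0 0 0 0;0 0 0 0"
  gripper: 0

```text
time: 23.4
ee_pos: [0.5604, 0.0423, 0.062]
tcp_rot: [[0.695, -0.719, 0.006], [-0.719, -0.695, 0.001], [0.004, -0.005, -1.0]]
wrist_force: [3.7, 3.1, 5.2]
gripper_width: 0.175
finger_force: 99.4
```

play_rows:
  targets: "0 0 0 6;0 0 0 14;0 0 0 22;0 0 0 30;0 0 0 38"

```text
time: 23.9
ee_pos: [0.5598, 0.0423, 0.062]
tcp_rot: [[0.099, -0.995, 0.005], [-0.995, -0.099, 0.001], [-0.0, -0.005, -1.0]]
wrist_force: [1.9, 3.2, 8.2]
gripper_width: 0.178
finger_force: 99.8
```

play_rows:
  targets: "0 0 0 8;0 0 0 16;0 0 0 24;0 0 0 32;0 0 0 40"

```text
time: 24.4
ee_pos: [0.5592, 0.0427, 0.0619]
tcp_rot: [[-0.564, -0.826, 0.004], [-0.826, 0.564, 0.001], [-0.004, -0.003, -1.0]]
wrist_force: [-0.2, 5.0, 9.3]
gripper_width: 0.172
finger_force: 100.1
```

play_rows:
  targets: "0 0 0 8;0 0 0 16;0 0 0 24;0 0 0 32;0 0 0 40"

```text
time: 24.9
ee_pos: [0.5591, 0.0433, 0.062]
tcp_rot: [[-0.963, -0.271, 0.004], [-0.271, 0.963, 0.003], [-0.005, 0.001, -1.0]]
wrist_force: [-1.4, 7.3, 10.0]
gripper_width: 0.177
finger_force: 100.1
```

```bash
python3 -c "
from h import *
st(0)"
```

```text
[-0.03 -0.04  0.17] ang -164.2868629959176 j6 -20.0 F [-1.4  7.3 10. ] M [1.87 0.5  0.22] tau6 -2.14 w 0.17726269088536095 24.9
```

play_rows:
  targets: "0 0 0 5;0 0 0 10;0 0 0 15;0 0 0 20;0 0 0 25"

```text
time: 25.4
ee_pos: [0.5591, 0.0436, 0.0619]
tcp_rot: [[-0.987, 0.159, 0.004], [0.159, 0.987, 0.003], [-0.004, 0.004, -1.0]]
wrist_force: [-0.7, 8.2, 9.4]
gripper_width: 0.172
finger_force: 99.9
```

play_rows:
  targets: "0 0 0 3;0 0 0 6;0 0 0 9;0 0 0 12;0 0 0 12"

```text
time: 25.9
ee_pos: [0.5593, 0.0438, 0.062]
tcp_rot: [[-0.934, 0.358, 0.005], [0.358, 0.934, 0.004], [-0.003, 0.005, -1.0]]
wrist_force: [0.2, 9.6, 8.4]
gripper_width: 0.173
finger_force: 100.8
```

```bash
python3 -c "
from h import *
st(0)"
```

```text
[-0.04 -0.03  0.17] ang 159.03147485561485 j6 16.8 F [0.2 9.6 8.4] M [2.24 0.2  1.07] tau6 1.73 w 0.17309905658145883 25.9
```

play_rows:
  targets: "0 0 0 3;0 0 0 6;0 0 0 9;0 0 0 12;0 0 0 12"

```text
time: 26.4
ee_pos: [0.5583, 0.0436, 0.0624]
tcp_rot: [[-0.841, 0.541, 0.003], [0.541, 0.841, 0.002], [-0.001, 0.004, -1.0]]
wrist_force: [-4.8, 7.6, 17.0]
gripper_width: 0.179
finger_force: 165.6
```

```bash
python3 -c "
from h import *
st(0)"
```

```text
[-0.08  0.    0.18] ang 147.23773786505856 j6 28.6 F [-4.8  7.6 17. ] M [1.48 1.58 3.47] tau6 4.14 w 0.17916028614823923 26.4
```

play_rows:
  targets: "0 0 0 0;0 0 0 0;0 0 0 0;0 0 -1 0;0 0 -2.4 0"
  gripper: 0.5

```text
time: 26.9
ee_pos: [0.5565, 0.0417, 0.1303]
tcp_rot: [[-0.838, 0.545, -0.005], [0.545, 0.838, 0.0], [0.004, -0.003, -1.0]]
wrist_force: [0.0, -0.4, 0.1]
gripper_width: 0.501
finger_force: 0.0
```

```bash
python3 - <<'E'
from h import *
print(rel([.33,.33,.2]))
E
```

```text
(array([11.58,  3.93, -2.29]), None, 'toolx ang', np.float64(146.96517771610104), 'j6', np.float64(28.71449131971516), 't', 26.9)
```

play_rows:
  targets: "0 0 -2 0;1.5 0.5 -2.3 0;3 1 -2.3 0;4.5 1.5 -2.3 0;6 2 -2.3 0"

```text
time: 27.4
ee_pos: [0.4383, 0.191, 0.2006]
tcp_rot: [[-0.838, 0.546, 0.001], [0.546, 0.838, -0.0], [-0.0, 0.0, -1.0]]
wrist_force: [0.7, 1.1, 0.4]
gripper_width: 0.504
finger_force: 0.0
```

play_rows:
  targets: "1.4 0.5 0 0;2.8 1 0 0;4.2 1.5 0 0;5.6 2 0 0;5.6 2 0 0"

```text
time: 27.9
ee_pos: [0.3283, 0.3349, 0.2005]
tcp_rot: [[-0.841, 0.541, -0.001], [0.541, 0.841, 0.001], [0.001, 0.0, -1.0]]
wrist_force: [0.9, -0.9, -0.1]
gripper_width: 0.5
finger_force: 0.0
```

```bash
python3 - <<'E'
from h import *
c=snap('top','top5'); im=c['image'][210:305,235:380,::-1]
cv2.imwrite('pics/crop5.png',cv2.resize(im,(0,0),fx=5.5,fy=5.5,interpolation=cv2.INTER_CUBIC))
c0=pickle.load(open('pics/top0.pkl','rb'))
for n,(u,v) in dict(bottle=(487,247),timer=(163,255),tape=(476,286)).items():
    w=np.s_[v-20:v+20,u-22:u+22]; print(n,np.abs(c['image'][w].astype(int)-c0['image'][w]).mean())
E
```

```text
bottle 3.9643939393939394
timer 3.0053030303030304
tape 3.2613636363636362
```

View pics/crop5.png

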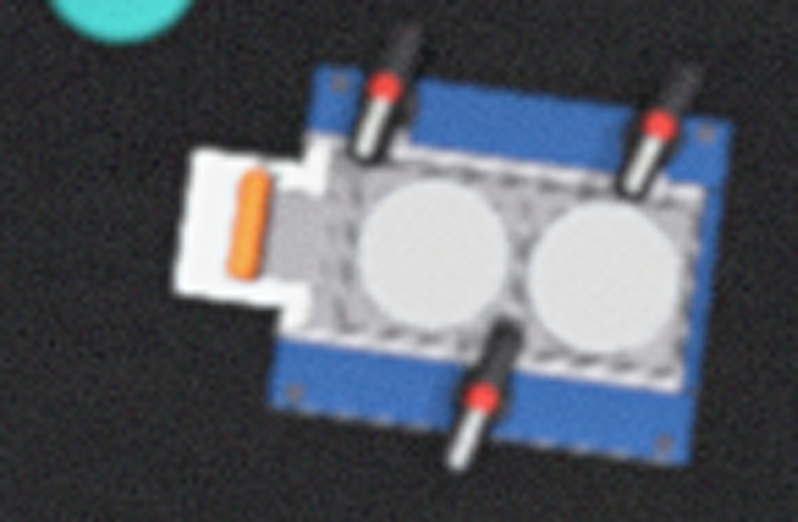

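All three bars sit at their stops: the white lines end at (370,157), (633,195) and (457,465). The tray is home, the dishes are flat and the bystanders haven't moved.

```bash
python3 -c "
from h import *
print(workorder.finish_job())"
```

```text
the job is handed in; nothing more can be done
None
```

The tray is fully home with both dishes flat, the knobs are tight at their stops in the order back, mid, mouth, the bottle, timer and tape roll did not move, and the job was handed in at about 28 s; no verdict came back.

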